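Find the loose deck board and push it open

TASK

One of the five identical boards in the lantern maker's storage deck is a hatch that rocks on a hidden axle; the others are fast. Press gently with the fingertips near one end of the boards, one after another, to find the one that rocks, then push that end down until the board stands open at 45 degrees or more, and draw back leaving it open. Do not press hard on a board that does not give, pick nothing up, and leave the jar, hoop, lantern and brush where they are.

Things in the scene. Friction and masses are not known exactly. Their poses are not given: they have to be found in the camera images.
- deck: Fixed wooden storage deck, 300 x 444 mm, its top 100 to 130 mm above the work surface, different each time. Origin 100 mm below the top, under the middle of the row of boards; x axis away from the robot side along the boards' length, y to the robot's left along the row. The frame round the boards is flush with them: 22 mm wide on the near side, a 122 mm ledge on the far side. Inside: one compartment, clear to 75 mm below the top.
- board0 (a point): Leftmost board seen from the robot (deck +y). Point: centre of its top face when level (100 to 130 mm above the work surface); axes as the deck's; it does not tip with the board. All five boards look alike: light wood, 150 mm (x) by 78 mm (y), 12 mm thick, centres 84 mm apart. Four are fast (flex about 1 mm under 10 N and spring back); any one of the five may be the hatch.
- board1 (a point): Second board from the left. Point: centre of its top face when level (100 to 130 mm above the work surface); axes as the deck's; it does not tip with the board. All five boards look alike: light wood, 150 mm (x) by 78 mm (y), 12 mm thick, centres 84 mm apart. Four are fast (flex about 1 mm under 10 N and spring back); any one of the five may be the hatch.
- board2 (a point): Middle board. Point: centre of its top face when level (100 to 130 mm above the work surface); axes as the deck's; it does not tip with the board. All five boards look alike: light wood, 150 mm (x) by 78 mm (y), 12 mm thick, centres 84 mm apart. Four are fast (flex about 1 mm under 10 N and spring back); any one of the five may be the hatch.
- board3 (a point): Second board from the right. Point: centre of its top face when level (100 to 130 mm above the work surface); axes as the deck's; it does not tip with the board. All five boards look alike: light wood, 150 mm (x) by 78 mm (y), 12 mm thick, centres 84 mm apart. Four are fast (flex about 1 mm under 10 N and spring back); any one of the five may be the hatch.
- board4 (a point): Rightmost board (deck -y). Point: centre of its top face when level (100 to 130 mm above the work surface); axes as the deck's; it does not tip with the board. All five boards look alike: light wood, 150 mm (x) by 78 mm (y), 12 mm thick, centres 84 mm apart. Four are fast (flex about 1 mm under 10 N and spring back); any one of the five may be the hatch.
- hatch (a joint): Tilt (rad) of the one board that turns, whichever it is: 0 level (start), + when its end nearer the robot (deck -x) is down, - when its far end is down; stops at +-1.05. Its axle lies along deck y under the board's middle, 6 mm below the top face. Stiff and balanced: 3 to 5 N pressed down 45 to 60 mm from the middle tips it; it stays where left.
- ink_jar: Bystander: loose closed jar with black cap, 48 mm across, 50 mm high, standing on the far ledge. Origin at the centre of its underside.
- hoop: Bystander: loose wooden hoop, 80 mm across, 22 mm high, lying on the far ledge. Origin at the centre of its underside.
- lantern: Bystander: loose paper lantern standing on the work surface left of the deck, 110 mm across, 200 mm high, black ends. Origin at the centre of its underside.
- brush: Bystander: loose brush with a wooden handle, about 200 mm long, lying on the work surface right of the deck. Origin near the middle of its length, at its underside.

How it is judged:
On the way, in this order (a step that is already met when the one before it is completed fails the run):
1. the loose board gives under a press (tilt over 0.04 rad) ((value of joint hatch above 0.04 rad or value of joint hatch below -0.04 rad)).
2. it is pushed open (tilt over 0.7 rad) ((value of joint hatch above 0.7 rad or value of joint hatch below -0.7 rad)), for 0.2 s.
At the end, for the whole second after the job is handed in: The board that rocks stands open, tilted more than 0.7 rad (40 degrees) either way, and at rest ((value of joint hatch above 0.7 rad or value of joint hatch below -0.7 rad) and velocity of joint hatch between -0.05 and 0.05 rad/s); the robot touches nothing.
It fails at once if the ink jar is moved more than 20 mm, lifted or carried (distance of ink_jar from where it was at the start of the episode above 0.02 m).
It fails at once if the hoop is moved more than 20 mm, lifted or carried (distance of hoop from where it was at the start of the episode above 0.02 m).
It fails at once if the lantern is moved more than 20 mm, lifted or carried (distance of lantern from where it was at the start of the episode above 0.02 m).
It fails at once if the brush is moved more than 20 mm, lifted or carried (distance of brush from where it was at the start of the episode above 0.02 m).
It fails at once if the fingers press on something with more than 40 N (contact force between the fingers and anything else above 40 N).
It also fails if it takes over 48 s, if anything falls off the work surface, if the arm or the gripper's body presses on something with over 40 N, if the wrist force passes 120 N, or if a joint passes its speed limit or range.

ROBOT

A 6-joint arm with a two-finger parallel gripper is mounted at the origin on the work surface. World frame = base frame: x ahead of the robot, y to its left, z up, the work surface at z = 0. Lengths are in m, angles in rad, forces in N, time in s.
With the tool pointing down it reaches from about 0.25 to 0.725 m from the base axis. Payload 9.7 kg.
Tool frame: the origin (TCP) lies between the finger pads; the fingertips stand tcp_to_tips ahead of it and the grasp point (between the pads) lies 5 mm behind it (tcp_to_tips is the distance from the TCP to the fingertips, in m); z points along the fingers, y is the line along which they close (so a half turn about z gives the same grasp; the last joint's range is limited). The gripper opens to 85 mm and grips with 20 to 120 N. Pads are 22 mm wide; open, the fingers measure 114 mm over their backs; the gripper's body (76 mm by 85 mm) begins 54 mm behind the grasp point. The pads swing forward as they close: fully open they stand 13 mm farther back than shut.
Start: joints at [0, 0.087, 0.176, 1.66, 0, 1.571], TCP at [0.55, -0, 0.245] pointing down, gripper open.
Joint ranges: [-3.13, 3.13], [-0.85, 1.81], [-1.15, 1.24], [-2.2, 2.28], [-1.44, 1.52], [-3.14, 3.14]. Speed limits (rad/s): [2.22, 2.22, 2.57, 3.14, 3.14, 3.14].

INTERFACE

Orientations are given as a unit quaternion [x, y, z, w].
In Python, from station import * gives the robot as it stands.
- The arm moves only by the tool carry_out, never from a script. Its argument "motion" is a list that holds one entry, the list of rows, each a list of 6 numbers: the shift along the tool's x, y, z in cm, then the turn, a rotation vector about the tool's x, y, z in degrees. A call has 1 to 20 rows; each row is the pose to reach, as a shift and turn from the pose commanded when the call began, along the tool's axes at that moment; what a row does not reach only later rows make up. A row lasts 1/12 s, in which the tool goes at most 41.7 mm and 7.16 degrees, less where a joint would pass 70% of its speed; a pose out of reach is approached as far as the arm can. A call with a gripper value outside its range is refused whole. "claw" is the opening in per cent of the stroke, from 0 (shut) to 100 (fully open), set as the call begins (left out, the last holds). The fingers move at their own pace and stop on an object; "force" is the grip in N (left out, the last holds). Time passes only in rows, so rows that repeat a pose let the fingers close. It gives the time, the measured TCP pose, the force, the opening and the grip force at its end, in the units of the state.
- sense(): the state, without advancing time (a new reading comes with each control period).
- get_image(name): name is "scene" or "side" or "wrist"; returns a dict with "color" (400x640x3 uint8, blue, green, red), "range_z" (400x640 float32, m along the optical axis (not along the pixel's ray), 0 where there is no reading), "camera_matrix" (3x3 intrinsics, pixels), "k1" (the pictures are not rectified: a ray, as slopes to the right and down, at radius r is drawn at 1 + k1 r^2 times it, then the intrinsics apply), "T" (4x4, takes a point from camera to world coordinates). Camera axes: x right, y up, looking along -z (the intrinsics and any distortion apply to the point x, -y, -z); pixel columns grow to the right and rows downward; lengths in m; the calibration is good to about 2 mm. A picture is of the moment at which its call begins.
- sign_off(): hands the job in; it is judged then, once.
The state is a dict: "t": time; "qpos": joint angles; "joint_vel": joint speeds; "joint_efforts": joint torques, N m; "tcp_pos": TCP position; "tool_rot": TCP orientation; "ft_force": force on the tool from outside, world axes, zero at the start; "wrist_torque": the same for the moment, N m; "opening": opening from 0.0 (shut) to 1.0 (fully open); "grasp_force": force on a finger pad.
Only numpy, scipy, OpenCV 4.12 (cv2) and the standard library are available. Lean on these libraries where they do the work, as an engineer would, in place of code of your own. Each camera call takes 0.05 s, during which the arm holds its last target. There are 200 camera calls.

## Working session

There is one attempt and no reset: what is moved stays moved. The work goes in short steps, Python scripts to look and compute and a tool call to move; the robot and the scene stay as the last step left them, time stands still between calls to the robot, and variables do not carry over. Pictures are saved under pics/ and viewed, at most 10 in all, crops included, and the job is handed in when it is done.

Besides the shell and the picture viewer there is one more tool, called after "Emit:" as a command line: name --argument value ..., lists and objects as JSON in quotes. carry_out: Moves the arm, as the interface text tells. Its arguments: {"type":"object","properties":{"motion":{"type":"array","items":{"type":"array","items":{"type":"array","items":{"type":"number"}}}},"claw":{"type":"number"},"force":{"type":"number"}},"required":["motion"]}

```bash
mkdir -p pics
python3 - <<'E'
from station import *
import cv2
import station
s=sense();print({k:s[k] for k in('t','tcp_pos','tool_rot','ft_force','opening')}); print([n for n in dir(station) if not n.startswith('_')])
try: print(tcp_to_tips)
except Exception as e: print(e)
a=get_image('scene');b=get_image('wrist')
for n,i in(('scene',a),('wrist',b)):
    cv2.imwrite(f'pics/{n}0.png',i['color']);print(n,i['T'].round(3).tolist() if hasattr(i['T'],'round') else i['T'],i['k1'],i['camera_matrix'])
E
```

```text
{'t': 0.0, 'tcp_pos': array([ 5.49788136e-01, -1.64540640e-05,  2.44578220e-01]), 'tool_rot': array([ 7.07101544e-01,  7.07111702e-01, -4.81249404e-04, -4.65125793e-04]), 'ft_force': array([-0.58921888,  0.02068121,  0.32214497]), 'opening': 0.9992362999919182}
['Unreachable', 'get_image', 'sense', 'sign_off', 'tcp_to_tips']
0.014
scene [[0.276, -0.606, 0.746, 1.45], [0.961, 0.174, -0.214, -0.252], [-0.0, 0.776, 0.631, 0.868], [0.0, 0.0, 0.0, 1.0]] -0.0786661072287586 [[427.24911658   0.         317.14151607]
 [  0.         427.24911658 199.58609168]
 [  0.           0.           1.        ]]
wrist [[1.0, -0.001, 0.002, 0.55], [-0.0, 0.953, 0.304, 0.078], [-0.002, -0.304, 0.953, 0.373], [0.0, 0.0, 0.0, 1.0]] -0.047246033685276495 [[292.25665536   0.         319.95321   ]
 [  0.         292.25665536 201.05639255]
 [  0.           0.           1.        ]]
```

View pics/scene0.png

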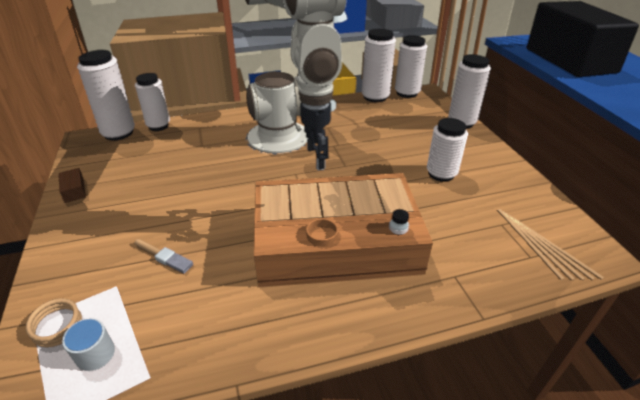

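View pics/wrist0.png

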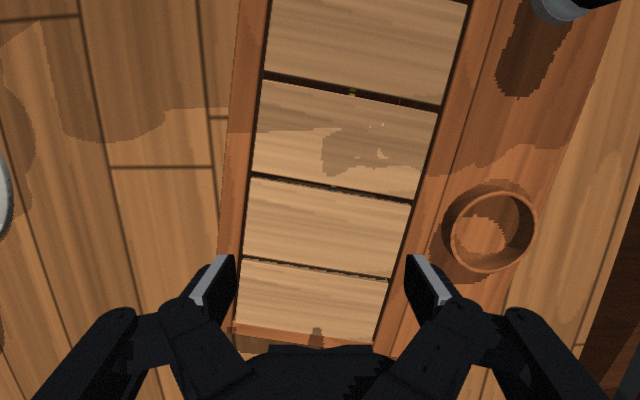

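The wrist view shows boards 1 to 4 with gaps near (243,257)-(390,278), (250,173)-(411,203) and (263,73)-(440,106), and the hoop at (490,230). The scene view shows all five light boards at about (258-415, 178-220), the jar at (400,222) and the hoop at (323,232).

```bash
cat > h.py <<'E'
import numpy as np, cv2
from station import *
def cloud(im, uv=None):
    K=im['camera_matrix'];k=float(im['k1'])
    D=np.array([k,0,0,0,0])
    if uv is None:
        v,u=np.mgrid[0:400,0:640]; uv=np.stack([u,v],-1).reshape(-1,2)
    uv=np.asarray(uv,float)
    n=cv2.undistortPoints(uv.reshape(-1,1,2),K,D).reshape(-1,2)
    z=im['range_z'][uv[:,1].round().astype(int),uv[:,0].round().astype(int)]
    T=np.array(im['T'])
    return np.c_[n[:,0]*z,-n[:,1]*z,-z]@T[:3,:3].T+T[:3,3], n, T
def onplane(n,T,h):
    d=np.c_[n[:,0],-n[:,1],-np.ones(len(n))]@T[:3,:3].T
    return T[:3,3]+d*((h-T[2,3])/d[:,2])[:,None]
E
python3 - <<'E'
from h import *
w=get_image('wrist')
uv=[(243,257),(390,278),(250,173),(411,203),(263,73),(440,106)]
p,n,T=cloud(w,uv); print('depth at gaps',p.round(4).tolist())
q,_,_=cloud(w,[(300,225),(300,150),(380,160),(350,50),(310,290)]); print(q.round(4).tolist())
h=np.median(q[:,2]); print(onplane(n,T,h).round(4).tolist())
s=get_image('scene'); P,_,_=cloud(s)
print(cloud(s,[(285,200),(335,200),(390,200)])[0].round(4))
hsv=cv2.cvtColor(s['color'],cv2.COLOR_BGR2HSV)
for x in [(285,200),(335,200),(390,200),(300,222),(360,230)]: print(hsv[x[1],x[0]],end=' ')
hh=hsv.reshape(-1,3)
m=(abs(P[:,2]-h)<.012)&(hh[:,1]<125)&(P[:,0]>.3)&(P[:,0]<.9)&(abs(P[:,1])<.4)
M=cv2.morphologyEx(m.reshape(400,640).astype('u1'),cv2.MORPH_CLOSE,np.ones((3,3)))
c=max(cv2.findContours(M,0,1)[0],key=cv2.contourArea)
pts,_,_=cloud(s,c.reshape(-1,2)); print(cv2.minAreaRect(pts[:,:2].astype('f')), h)
E
```

```text
depth at gaps [[0.472, -0.0637, 0.1124], [0.6218, -0.0892, 0.1102], [0.4839, 0.0207, 0.1065], [0.6369, -0.0087, 0.1064], [0.4995, 0.1081, 0.0994], [0.6535, 0.0809, 0.109]]
[[0.5305, -0.026, 0.1196], [0.5319, 0.0437, 0.1189], [0.6018, 0.0351, 0.1191], [0.5731, 0.1231, 0.118], [0.539, -0.0981, 0.1183]]
[[0.4739, -0.0603, 0.1189], [0.6194, -0.0837, 0.1189], [0.487, 0.0234, 0.1189], [0.6328, -0.0046, 0.1189], [0.5031, 0.106, 0.1189], [0.6496, 0.0808, 0.1189]]
[[ 0.5432 -0.085   0.1207]
 [ 0.5822  0.0478  0.1213]
 [ 0.624   0.1946  0.1211]]
[ 15 108 220] [ 15 110 174] [ 15 109 218] [ 13 151 181] [ 13 149 169] ((0.9829381108283997, -0.02298077940940857), (0.4103269875049591, 0.9993724226951599), 79.861328125) 0.11886364467564481
```

Run:
```python
from h import *
s=get_image('scene')
print(cloud(s,[(447,150),(447,165),(320,232),(399,222)])[0].round(3).tolist())
_,n,T=cloud(s,[(404,178),(415,206),(259,190),(261,219)]); print(onplane(n,T,.12).round(3).tolist())
th=np.radians(-10);X=np.array([np.cos(th),np.sin(th)]);Y=np.array([-X[1],X[0]])
b2=np.array([.5684,.0516])
for i in range(5):
    c=b2+(2-i)*.084*Y; print(i,c.round(4),'edgeY',(c+.039*Y).round(3),'press',(c-.05*X).round(4))
```

```text
[[0.451, 0.469, 0.131], [0.456, 0.478, 0.075], [0.691, -0.027, 0.119], [0.751, 0.159, 0.158]]
[[0.539, 0.277, 0.12], [0.666, 0.251, 0.12], [0.478, -0.146, 0.12], [0.602, -0.163, 0.12]]
0 [0.5976 0.217 ] edgeY [0.604 0.255] press [0.5483 0.2257]
1 [0.583  0.1343] edgeY [0.59  0.173] press [0.5337 0.143 ]
2 [0.5684 0.0516] edgeY [0.575 0.09 ] press [0.5192 0.0603]
3 [ 0.5538 -0.0311] edgeY [0.561 0.007] press [ 0.5046 -0.0224]
4 [ 0.5392 -0.1138] edgeY [ 0.546 -0.075] press [ 0.49   -0.1052]
```

Emit:
carry_out --motion '[[[0,0,0,0,0,-7],[0,0,0,0,0,-14],[0,0,0,0,0,-21],[0,0,0,0,0,-28],[0,0,0,0,0,-35],[0,0,0,0,0,-42],[0,0,0,0,0,-49],[0,0,0,0,0,-56],[0,0,0,0,0,-63],[0,0,0,0,0,-70],[0,0,0,0,0,-77],[0,0,0,0,0,-80],[0,0,0,0,0,-80],[0,0,0,0,0,-80],[0,0,0,0,0,-80],[0,0,0,0,0,-80]]]' --claw 0

```text
t: 1.58
tcp_pos: [0.55, 0.0, 0.2452]
tool_rot: [0.088, 0.996, -0.0, -0.0]
ft_force: [0.1, 0.2, -0.3]
opening: -0.002
grasp_force: 0.0
```

Emit:
carry_out --motion '[[[2,-1.5,0,0,0,0],[4.1,-3,0,0,0,0],[4.1,-3,3,0,0,0],[4.1,-3,6,0,0,0],[4.1,-3,8.5,0,0,0],[4.1,-3,9.8,0,0,0],[4.1,-3,10.3,0,0,0],[4.1,-3,10.3,0,0,0],[4.1,-3,10.3,0,0,0],[4.1,-3,10.3,0,0,0],[4.1,-3,10.3,0,0,0]]]'

```text
t: 2.5
tcp_pos: [0.505, -0.0224, 0.1436]
tool_rot: [0.087, 0.996, 0.0, 0.001]
ft_force: [0.7, 0.2, 0.4]
opening: 0.001
grasp_force: 0.0
```

Run:
```python
from h import *
s=sense();print(s['qpos'],s['tcp_pos'],s['ft_force'])
i=get_image('side')['color'];j=get_image('wrist')['color']
cv2.imwrite('pics/a.png',cv2.resize(np.vstack([i,j]),(480,600)))
```

```text
[-4.43864766e-02 -3.54052126e-02 -1.45219125e-01  1.45912250e+00
 -2.76819802e-05  1.30298429e-01] [ 0.50503489 -0.02243896  0.14356297] [0.69377577 0.20882754 0.36047547]
```

View pics/a.png

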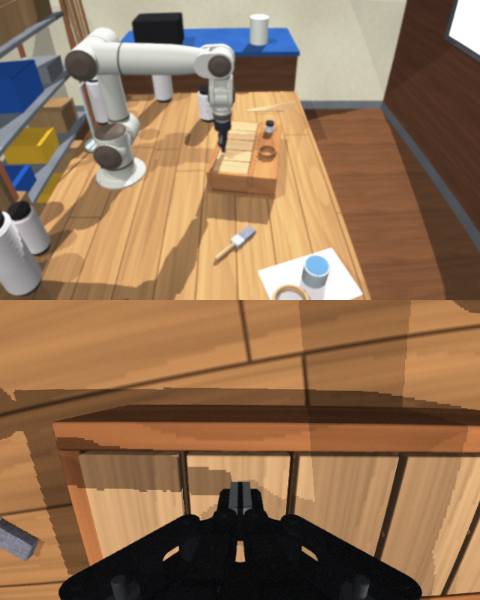

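Wrist view: the closed fingertips, at (240,490) in the lower half, stand centred over the second board from the right, near its near end. Next I press gently.

Emit:
carry_out --motion '[[[0,0,0.4,0,0,0],[0,0,0.6,0,0,0],[0,0,0.7,0,0,0],[0,0,0.8,0,0,0],[0,0,0.8,0,0,0],[0,0,0.8,0,0,0]]]'

```text
t: 3.1
tcp_pos: [0.5044, -0.0224, 0.1343]
tool_rot: [0.087, 0.996, 0.0, -0.0]
ft_force: [0.2, -0.1, 0.3]
opening: 0.0
grasp_force: 0.0
```

Emit:
carry_out --motion '[[[0,0,0.1,0,0,0],[0,0,0.1,0,0,0],[0,0,0.1,0,0,0]]]'

```text
t: 3.35
tcp_pos: [0.5044, -0.0224, 0.1333]
tool_rot: [0.087, 0.996, 0.0, 0.0]
ft_force: [0.7, -1.2, -0.1]
opening: -0.002
grasp_force: 0.0
```

Emit:
carry_out --motion '[[[0,0,0.1,0,0,0],[0,0,0.1,0,0,0],[0,0,0.1,0,0,0]]]'

```text
t: 3.6
tcp_pos: [0.5045, -0.0224, 0.1324]
tool_rot: [0.087, 0.996, 0.0, 0.0]
ft_force: [-0.3, 0.0, 1.9]
opening: 0.002
grasp_force: 1.0
```

Emit:
carry_out --motion '[[[0,0,0.1,0,0,0],[0,0,0.1,0,0,0],[0,0,0.1,0,0,0]]]'

```text
t: 3.85
tcp_pos: [0.5044, -0.0224, 0.1314]
tool_rot: [0.087, 0.996, 0.0, 0.0]
ft_force: [-2.1, 1.1, 4.2]
opening: -0.001
grasp_force: 2.3
```

Emit:
carry_out --motion '[[[0,0,0.1,0,0,0],[0,0,0.1,0,0,0],[0,0,0.1,0,0,0]]]'

```text
t: 4.1
tcp_pos: [0.5043, -0.0224, 0.1303]
tool_rot: [0.087, 0.996, 0.0, -0.0]
ft_force: [-2.2, 0.7, 4.1]
opening: -0.001
grasp_force: 2.2
```

The force holds at about 4 N while the tip sinks, so this looks like the hatch. I'll press a little further to confirm.

Emit:
carry_out --motion '[[[0,0,0.1,0,0,0],[0,0,0.2,0,0,0],[0,0,0.3,0,0,0],[0,0,0.3,0,0,0]]]'

```text
t: 4.43
tcp_pos: [0.5042, -0.0224, 0.1271]
tool_rot: [0.087, 0.996, 0.0, -0.0]
ft_force: [-1.9, -0.2, 3.3]
opening: -0.0
grasp_force: 2.0
```

Emit:
carry_out --motion '[[[0,0,0.3,0,0,0],[0,0,0.6,0,0,0],[0,0,0.9,0,0,0],[0,0,1.2,0,0,0],[0,0,1.5,0,0,0],[0,0,1.8,0,0,0],[0,0,2.0,0,0,0],[0,0,2.0,0,0,0]]]'

```text
t: 5.1
tcp_pos: [0.5049, -0.0225, 0.1072]
tool_rot: [0.087, 0.996, -0.0, 0.001]
ft_force: [-0.4, -0.3, 3.1]
opening: -0.003
grasp_force: 0.6
```

Emit:
carry_out --motion '[[[0,0,0.2,0,0,0],[0,0,0.4,0,0,0],[0,0,0.6,0,0,0],[0,0,0.8,0,0,0],[0,0,1.0,0,0,0],[0,0,1.0,0,0,0]]]'

```text
t: 5.6
tcp_pos: [0.5044, -0.0224, 0.0969]
tool_rot: [0.087, 0.996, -0.0, -0.0]
ft_force: [-0.3, -0.2, 0.7]
opening: -0.002
grasp_force: 0.4
```

Emit:
carry_out --motion '[[[0,0,0.2,0,0,0],[0,0,0.4,0,0,0],[0,0,0.6,0,0,0],[0,0,0.8,0,0,0],[0,0,0.8,0,0,0],[0,0,0.8,0,0,0]]]'

```text
t: 6.1
tcp_pos: [0.5041, -0.0224, 0.0887]
tool_rot: [0.087, 0.996, -0.0, -0.0]
ft_force: [-0.3, -0.3, -0.6]
opening: -0.003
grasp_force: 0.1
```

Run:
```python
from h import *
s=sense();print(s['tcp_pos'],s['ft_force'])
i=get_image('scene')['color'][150:300,220:460];j=get_image('wrist')['color']
cv2.imwrite('pics/b.png',np.vstack([cv2.resize(i,(480,300)),cv2.resize(j,(480,300))]))
```

```text
[ 0.50411086 -0.02240777  0.08872657] [-0.31667168 -0.31113488 -0.59659027]
```

View pics/b.png

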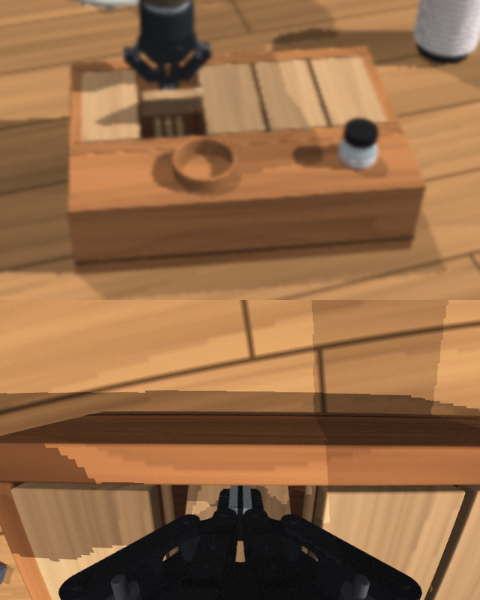

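The scene crop (top half) shows board 3 tipped, with its raised far edge at about (170,95) in the crop and the hole open below it. The fingertips are inside the hole at its near end. I'll draw back and measure the tilt.

Emit:
carry_out --motion '[[[0,0,-1,0,0,0],[0,0,-2.5,0,0,0],[0,0,-4.5,0,0,0],[0,0,-7,0,0,0],[0,0,-10,0,0,0],[2,0,-13,0,0,0],[4,0,-15,0,0,0],[6,0,-16,0,0,0],[6,0,-16,0,0,0],[6,0,-16,0,0,0],[6,0,-16,0,0,0]]]'

```text
t: 7.12
tcp_pos: [0.4457, -0.0121, 0.2491]
tool_rot: [0.087, 0.996, -0.0, 0.0]
ft_force: [-0.3, 0.0, -0.7]
opening: -0.004
grasp_force: 0.0
```

Run:
```python
from h import *
w=get_image('wrist');s=get_image('scene')
for n,im in(('w',w),('s',s)):
    P,_,_=cloud(im)
    th=np.radians(-10);X=np.array([np.cos(th),np.sin(th)]);Y=np.array([-X[1],X[0]])
    d=P[:,:2]-np.array([.5538,-.0311]); x=d@X;y=d@Y
    m=(abs(y)<.025)&(abs(x)<.06)&(P[:,2]>.05)&(P[:,2]<.2)
    for a in np.arange(-.06,.06,.01):
        k=m&(x>=a)&(x<a+.01)
        if k.sum(): print(n,a.round(3),k.sum(),np.percentile(P[k,2],[5,50,95]).round(3))
cv2.imwrite('pics/c.png',np.vstack([cv2.resize(s['color'][150:300,220:460],(480,300)),cv2.resize(w['color'],(480,300))]))
print(sense()['ft_force'],sense()['tcp_pos'])
```

```text
w -0.06 191 [0.062 0.064 0.066]
w -0.05 462 [0.066 0.071 0.076]
w -0.04 95 [0.077 0.08  0.082]
w 0.01 78 [0.138 0.141 0.144]
w 0.02 157 [0.145 0.15  0.155]
w 0.03 30 [0.154 0.156 0.157]
s -0.05 7 [0.056 0.057 0.061]
s -0.04 13 [0.062 0.066 0.071]
s -0.03 11 [0.073 0.077 0.081]
s -0.02 14 [0.084 0.089 0.093]
s -0.01 17 [0.095 0.1   0.105]
s 0.0 12 [0.107 0.111 0.115]
s 0.01 14 [0.116 0.121 0.126]
s 0.02 15 [0.129 0.133 0.138]
s 0.03 15 [0.139 0.143 0.147]
s 0.04 52 [0.151 0.17  0.174]
s 0.05 58 [0.161 0.167 0.172]
[-0.05103285 -0.3122552   0.19501695] [ 0.44561032 -0.01210229  0.24837531]
```

View pics/c.png

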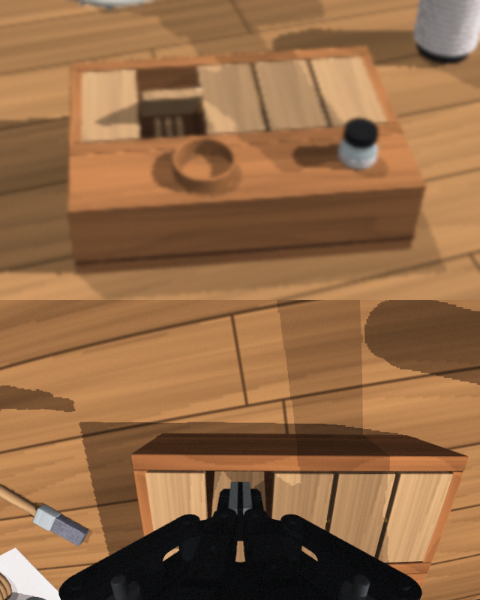

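The board stays open: the underside slope is about 1.08, or 47° (0.82 rad). The arm is clear and the jar and hoop haven't moved, so I'm handing in.

```bash
python3 -c "
from station import *
print(sign_off())"
```

```text
the job is handed in; nothing more can be done
None
```

The job is handed in: board 3, second from the right, is the hatch; it stands open at about 47° (0.82 rad measured), the arm is clear, and I pressed no other board and touched no bystander.

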